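# Set and lock the airbrush regulator

### The arm

A 6-joint arm with a two-finger parallel gripper is mounted at the origin on a cart in front of the work surface, level with it; the furniture and walls round the work are solid. World frame = base frame: x ahead of the robot, y to its left, z up, the work surface at z = 0. Lengths are in m, angles in rad, forces in N, time in s.
With the tool pointing down it reaches from about 0.35 to 0.975 m from the base axis. Payload 4.9 kg.
Tool frame: the origin (TCP) lies on the centre line of the jaws, within the pads' length; the fingertips stand 25 mm ahead of it and the grasp point (between the pads) lies 6 mm ahead of it; z points along the fingers, y is the line along which they close (so a half turn about z gives the same grasp; the last joint's range is limited). The gripper opens to 85 mm and grips with 20 to 120 N. Pads are 22 mm wide; open, the fingers measure 114 mm over their backs; the gripper's body (76 mm by 85 mm) begins 54 mm behind the grasp point. The pads swing forward as they close: fully open they stand 13 mm farther back than shut.
Start: joints at [1.019, 0.053, 1.613, -0, 1.476, -0.119], TCP at [0.262, 0.567, 0.256] pointing down, gripper open.
Joint ranges: [-3.01, 3.01], [-1.01, 2.22], [0.06, 2.58], [-1.02, 4.17], [0.09, 2.62], [-3.14, 3.14]. Speed limits (rad/s): [2.57, 2.57, 3.14, 3.14, 3.14, 3.14].

### API

Orientations are given as a unit quaternion [w, x, y, z].
In Python, from plant import state, grab_frame, get_calibration, job gives the robot as it stands. The module is installed in compiled form; this text tells all that it offers.
- The arm moves only by the tool move_arm, never from a script. Its argument "targets" is a list that holds one entry, the list of rows, each a list of 5 numbers: the opening in per cent of the stroke, from 0 (shut) to 100 (fully open), then the shift along the tool's x, y, z as a fraction of full scale, then the turn about the tool's z as a fraction of full scale. A call has 1 to 5 rows; each row shifts and turns the commanded pose from where the row before left it, along the tool's axes as they then stand; what a row does not reach is not made up. Full scale, the value 1, is 0.6 m for a shift and 6 degrees for a turn. A row lasts 1/12 s, in which the tool goes at most 41.7 mm and 7.16 degrees, less where a joint would pass 70% of its speed; a pose out of reach is approached as far as the arm can. A call with a number of a shift or a turn outside -1 to 1 is refused whole. A call with a gripper value outside its range is refused whole. The fingers move at their own pace and stop on an object; the grip force is fixed at half the most. Time passes only in rows, so rows that do not move let the fingers close. It gives the time, the measured TCP pose, the force, the opening and the grip force at its end, in the units of the state.
- state(): the state, without advancing time (a new reading comes with each control period).
- grab_frame(name): name is "side" or "top"; returns the picture (384x512x3 uint8, red, green, blue); there is no depth.
- get_calibration(name): a dict with "vertical_fov" (degrees; the focal length in pixels is half the picture's height over the tangent of half this angle, whatever the lens; pixels are square), "cx", "cy" (the principal point, pixels), "dist_coeffs" ([k1, k2, p1, p2, k3] as OpenCV has them; the pictures are not rectified), "R" (3x3) and "t" (3): a world point X has camera coordinates R X + t. Camera axes: x right, y down, z forward; pixel columns grow to the right and rows downward; lengths in m; the calibration is good to about 2 mm. A picture is of the moment at which its call begins. get_calibration takes no time and is no camera call.
- job.job_done(): hands the job in; it is judged then, once.
The state is a dict: "time": time; "joint_pos": joint angles; "joint_vel": joint speeds; "joint_efforts": joint torques, N m; "tool_pos": TCP position; "tool_rot": TCP orientation; "contact_force": force on the tool from outside, world axes, zero at the start; "ft_torque": the same for the moment, N m; "gripper_width": opening from 0.0 (shut) to 1.0 (fully open); "grasp_force": force on a finger pad.
Only numpy, scipy, OpenCV 4.12 (cv2) and the standard library are available. Lean on these libraries where they do the work, as an engineer would, in place of code of your own. Each camera call takes 0.05 s, during which the arm holds its last target. There are 200 camera calls.

### The job

Set the blue airbrush regulator on the table: turn its grey knob clockwise until the white pointer is in the red band, feel for the spot in the band where the lock lets the knob rise, then pull the knob straight up until it is fully out and stays locked, and let go. Pull and press only gently, since the lock does not give anywhere else and the regulator stands on soft rubber mounts that must not be stretched or squashed; leave everything else on the table alone.

Things in the scene. Friction and masses are not known exactly. Their poses are not given: they have to be found in the camera images.
- knob_grip (a point): Point on the axis of the regulator's knob at the height to grip: an upright round grey fluted knob, 38 mm across (41 over the flutes), 36 mm tall, on top of the regulator. While it is down, its top is 12 mm above this point and the black dial plate 26 mm below. Grip it from above across any diameter. Site z points up, x along the white pointer.
- regulator_foot: The regulator: blue box 110 x 90 mm in plan on a 150 x 120 mm steel foot fixed to the table; origin under its centre, below the knob's axis. Its top is a black dial plate 87 mm across, 89 mm above the table, with nothing on it but the knob. Gauge on the front (-x), filter bowl and outlet at the sides, all lower than the dial plate.
- knob (a joint): Turn of the knob in rad, growing clockwise seen from above. At 0 the white pointer stands on the near (first) edge of the red band, at 0.64 on its far edge; it starts at -0.75 to -0.4 and has end stops at -1.3 and 0.8. Dry friction about 0.05 N m.
- stem (a joint): How far the knob is pulled out (up), m: 0 down, 0.009 fully out at a hard stop. Drag about 3 N; it stays where left. Off the slot it rises 1 to 1.5 mm, then is blocked hard. The one slot lies inside the red band, at least 0.04 rad from its edges, different each time and hidden; it takes the knob's lock pin within about 0.03 rad either side, and then the knob can turn no more.
- mount (a joint): Stretch of the rubber mounts under the blue body, m: 0 at rest, positive when the knob is pulled up, negative when pressed; 0.001 for each 5 N. Keep it within 0.004 (20 N) either way. With the knob held up lightly (6 to 10 N) against its block and turned slowly through the band, the pull drops by some newtons where the pin meets the slot.
- band (a point): Middle of the red band, on the dial plate, 35 mm from the knob's axis (at a knob turn of 0.32).
- ink_bottle: Dark ink bottle with a white cap, 43 mm wide and 92 mm tall, origin under its centre; a bystander.
- poster_red: Red paint bottle, 56 mm wide and 140 mm tall, origin under its centre; a bystander.
- poster_yellow: Yellow paint bottle, 52 mm wide and 125 mm tall, origin under its centre; a bystander.
Things that resemble listed ones, but are neither listed nor needed, are in the scene too. What is shaped like the regulator_foot but yellow is not meant.

How it is judged:
On the way, in this order (a step that is already met when the one before it is completed fails the run):
1. the pointer is in the red band with the knob still down (value of joint knob between 0 and 0.64 rad and value of joint stem below 0.003 m), for 0.05 s.
2. the knob is pulled fully out in the band (value of joint knob between 0 and 0.64 rad and value of joint stem above 0.0075 m), for 0.1 s.
At the end, for the whole second after the job is handed in: The pointer stands in the red band (knob turn 0 to 0.64 rad), the knob is out by more than 7 of its 9 mm and stays so, and the robot has let go (value of joint knob between 0 and 0.64 rad and value of joint stem above 0.007 m and contact force between the fingers and anything else below 0.1 N); the robot touches nothing.
It fails at once if the rubber mounts stretched or squashed by more than 4 mm (more than about 20 N up or down on the knob) (value of joint mount above 0.004 m or value of joint mount below -0.004 m).
It fails at once if a bystander moved by more than 20 mm (distance of any of ink_bottle, poster_red, poster_yellow from where it was at the start of the episode above 0.02 m).
It also fails if it takes over 72 s, if anything falls off the work surface, if the arm or the gripper's body presses on something with over 40 N, if the wrist force passes 120 N, or if a joint passes its speed limit or range.

## Working session

There is one attempt and no reset: what is moved stays moved. The work goes in short steps, Python scripts to look and compute and a tool call to move; the robot and the scene stay as the last step left them, time stands still between calls to the robot, and variables do not carry over. Pictures are saved under pics/ and viewed, at most 10 in all, crops included, and the job is handed in when it is done.

Besides the shell and the picture viewer there is one more tool, called after "Call:" as name(argument=value, ...), one argument or row to a line, values as JSON. move_arm: Moves the arm, as the interface text tells. Shift numbers are shares of 0.6 m and turn numbers shares of 6 degrees, none past 1 either way. Its arguments: {"type":"object","properties":{"targets":{"type":"array"}},"required":["targets"]}

```bash
mkdir -p pics; python3 - <<'E'
from plant import state,grab_frame,get_calibration
import cv2
for n in("side","top"):
    f=grab_frame(n); cv2.imwrite(f"pics/{n}0.png",f[:,:,::-1]); c=get_calibration(n); print(n,{k:(v.tolist() if hasattr(v,'tolist') else v) for k,v in c.items()})
s=state();print(s)
E
```

```text
side {'vertical_fov': 52.77538964634474, 'cx': 256.6601943903042, 'cy': 193.14761058605842, 'dist_coeffs': [-0.12206829978342054, 0.0, 0.0, 0.0, 0.0], 'R': [[0.9516665875919811, -0.3069176861754312, -0.011499564067971334], [-0.21029832537286552, -0.6238747205843331, -0.7526984438413491], [0.2238421774518874, 0.7187362986023036, -0.6582650018534009]], 't': [-0.5587017433134157, 0.1971928077112392, 1.0143443239196976]}
top {'vertical_fov': 57.83592618374625, 'cx': 248.3142758211426, 'cy': 189.87398064104318, 'dist_coeffs': [-0.010233105452018396, 0.0, 0.0, 0.0, 0.0], 'R': [[0.016395962563030303, -0.9996993150081961, -0.018233265855992914], [-0.9920791325114757, -0.013994195689316976, -0.12483251708704167], [0.12453982193222037, 0.020135591850072528, -0.9920102775142695]], 't': [0.03909320514883904, 0.6033565727546124, 1.016478337141562]}
{'time': 0.1, 'joint_pos': array([ 1.01902668e+00,  5.32795938e-02,  1.61415427e+00,  1.41590173e-05,
        1.47597789e+00, -1.18985656e-01]), 'joint_vel': array([ 4.80378229e-04,  1.21151928e-04, -3.24320402e-03, -7.25073977e-04,
        2.06503631e-03, -3.37673399e-05]), 'joint_efforts': array([ 1.89909956e-04, -3.94903636e+01, -3.71361780e+01, -1.06981017e-04,
        3.90465197e-03, -8.59239123e-06]), 'tool_pos': array([0.2618435 , 0.5669436 , 0.25519433]), 'tool_rot': array([-3.06010731e-04,  2.14707739e-01,  9.76677920e-01, -8.56555688e-04]), 'contact_force': array([ 0.29377838, -0.74944687,  0.10040009]), 'ft_torque': array([-0.03528767,  0.02686175, -0.05579319]), 'grasp_force': 0.0, 'gripper_width': 1.001821695538885}
```

View pics/side0.png

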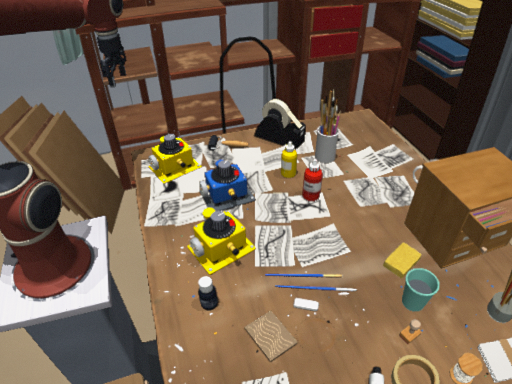

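View pics/top0.png

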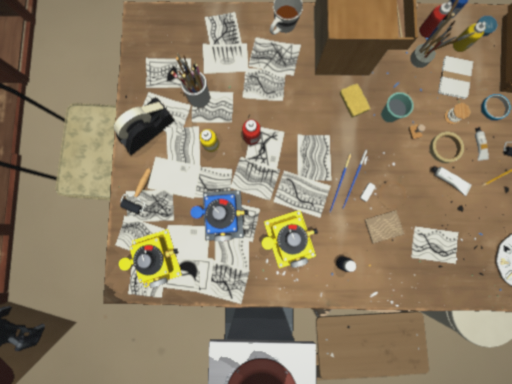

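In the side view the blue regulator is at (226,183), with yellow look-alikes at (174,155) and (221,235). In the top view blue is at (222,213), with yellow at (152,258) and (292,239). I choose blue, as described, and will check it in a crop.

```bash
cat > h.py <<'E'
import numpy as np, cv2
from plant import get_calibration
def ray(n,uv,z):
    c=get_calibration(n); f=192/np.tan(np.radians(c['vertical_fov']/2)); R=np.array(c['R']);t=np.array(c['t'])
    K=np.array([[f,0,c['cx']],[0,f,c['cy']],[0,0,1.]])
    p=cv2.undistortPoints(np.array([[uv]],float),K,np.array(c['dist_coeffs']))[0,0]
    d=R.T@np.array([p[0],p[1],1]); o=-R.T@t
    return o+d*(z-o[2])/d[2]
E
python3 - <<'E'
from h import *
f=cv2.imread('pics/top0.png')
x0,y0=185,180
a=cv2.resize(f[y0:y0+65,x0:x0+75],None,fx=7,fy=7,interpolation=cv2.INTER_CUBIC)
s=cv2.imread('pics/side0.png')
b=cv2.resize(s[140:210,195:255],None,fx=4,fy=4,interpolation=cv2.INTER_CUBIC)
im=np.zeros((455,525+240,3),np.uint8); im[:,:525]=a; im[:280,525:]=b; cv2.imwrite('pics/crop.png',im)
h=cv2.cvtColor(f,cv2.COLOR_BGR2HSV)
c=h[y0:y0+65,x0:x0+75]
def cen(m): ys,xs=np.nonzero(m); return (xs.mean()+x0,ys.mean()+y0,len(xs))
red=((c[...,0]<8)|(c[...,0]>172))&(c[...,1]>130)&(c[...,2]>80)
blue=(c[...,0]>100)&(c[...,0]<125)&(c[...,1]>130)&(c[...,2]>70)
print('red',cen(red),ray('top',cen(red)[:2],.089)); print('blue',cen(blue),ray('top',cen(blue)[:2],.085))
E
```

```text
red (np.float64(222.97222222222223), np.float64(201.77777777777777), 36) [0.56074586 0.11965319 0.089     ]
blue (np.float64(215.38132295719845), np.float64(213.9941634241245), 514) [0.52549368 0.1410145  0.085     ]
```

View pics/crop.png

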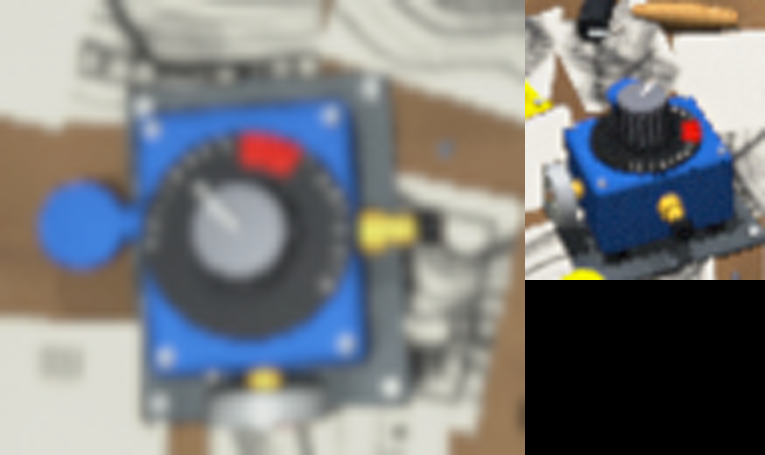

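The crop confirms the blue one. Knob top centre is at top pixel (218.6,212.3), dial centre about (220.2,213.3), red band (223,201.8), and the pointer tip at (212.9,205.6) points up-left. That puts the knob at about -0.6 rad.

```bash
cat >> h.py <<'E'
def go(p,rem=None):
    from plant import state
    from scipy.spatial.transform import Rotation as Ro
    s=state(); q=s['tool_rot']; M=Ro.from_quat([q[1],q[2],q[3],q[0]]).as_matrix()
    d=M.T@(np.array(p)-s['tool_pos']); print('t',s['time'],'pos',s['tool_pos'],'d/0.6',np.round(d/.6,4),'j',np.round(s['joint_pos'],2)); print(M.round(4))
E
python3 - <<'E'
from h import *
k=ray('top',(218.6,212.3),.127); d=ray('top',(220.2,213.3),.089)
tip=ray('top',(212.9,205.6),.127); b=ray('top',(223,201.8),.089)
print(k,d,tip,b,np.linalg.norm(b-d))
ks=ray('side',(195+(641-525)/4-.4,140+97/4-.4),.127); print('side',ks)
a=lambda v:np.arctan2(v[1],v[0])
print('knob',a(tip-k)-a(b-k)+0,'->',.32-(a(tip-k)-a(b-d)))
go(np.r_[k[:2],.2])
E
```

```text
[0.52802546 0.1274587  0.127     ] [0.5274799 0.1267706 0.089    ] [0.54631    0.14375685 0.127     ] [0.56068287 0.11957147 0.089     ] 0.03397446413583126
side [0.52624044 0.12371564 0.127     ]
knob 0.9649986113304 -> -0.6215393683373125
t 0.1 pos [0.2618435  0.5669436  0.25519433] d/0.6 [-0.71   -0.4787  0.0927] j [ 1.02  0.05  1.61  0.    1.48 -0.12]
[[-9.078e-01  4.194e-01 -1.000e-03]
 [ 4.194e-01  9.078e-01 -1.500e-03]
 [ 2.000e-04 -1.800e-03 -1.000e+00]]
```

Call:
move_arm(
  targets=[
    [[100,-0.055,-0.037,0,0],[100,-0.055,-0.037,0,0],[100,-0.055,-0.037,0,0],[100,-0.055,-0.037,0,0],[100,-0.055,-0.037,0,0]],
  ],
)

```text
time: 0.52
tool_pos: [0.3656, 0.3957, 0.2557]
tool_rot: [-0.0, 0.214, 0.977, -0.0]
contact_force: [1.0, 0.8, -0.1]
gripper_width: 0.998
grasp_force: 0.0
```

Call:
move_arm(
  targets=[
    [[100,-0.055,-0.037,0,0],[100,-0.055,-0.037,0,0],[100,-0.055,-0.037,0,0],[100,-0.055,-0.037,0,0],[100,-0.055,-0.037,0,0]],
  ],
)

```text
time: 0.93
tool_pos: [0.4689, 0.2255, 0.2559]
tool_rot: [-0.0, 0.215, 0.977, -0.0]
contact_force: [-0.5, 0.9, -0.3]
gripper_width: 1.001
grasp_force: 0.0
```

Call:
move_arm(
  targets=[
    [[100,-0.053,-0.036,0,0],[100,-0.053,-0.036,0.02,0],[100,-0.05,-0.034,0.035,0],[100,0,0,0.035,0],[100,0,0,0,0]],
  ],
)

```text
time: 1.35
tool_pos: [0.5246, 0.1285, 0.1969]
tool_rot: [-0.005, 0.216, 0.976, -0.001]
contact_force: [-0.2, 0.2, -0.6]
gripper_width: 1.0
grasp_force: 0.0
```

```bash
python3 - <<'E'
from h import *
from plant import grab_frame
f=grab_frame('top')[:,:,::-1]; s=grab_frame('side')[:,:,::-1]
im=np.hstack([cv2.resize(f[165:265,170:270],(400,400)),cv2.resize(s[110:210,180:280],(400,400))]); cv2.imwrite('pics/a.png',im)
go([.5275,.126,.121])
E
```

```text
t 1.45 pos [0.52586752 0.13060164 0.20128476] d/0.6 [-0.0061 -0.0056  0.1338] j [ 0.11 -0.1   1.86  0.    1.39 -1.03]
[[-9.077e-01  4.196e-01 -3.100e-03]
 [ 4.196e-01  9.077e-01 -1.000e-04]
 [ 2.800e-03 -1.400e-03 -1.000e+00]]
```

View pics/a.png

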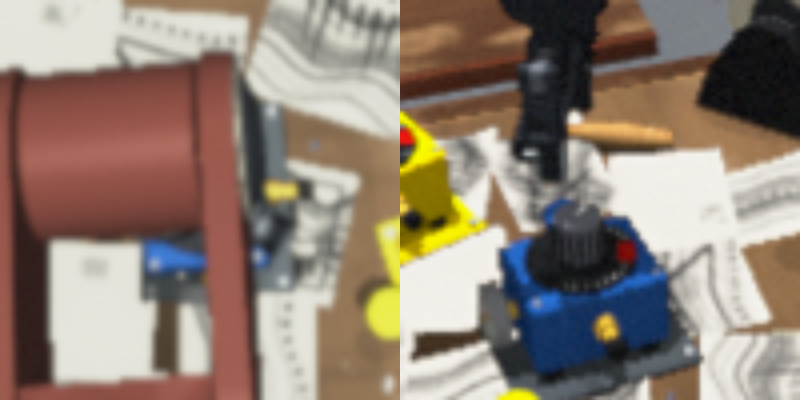

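The side view shows the open gripper above the knob, which is at (575,235) in the picture; the top view is blocked by the arm. I'll go down.

Call:
move_arm(
  targets=[
    [[100,-0.006,-0.006,0.035,0],[100,0,0,0.035,0],[100,0,0,0.03,0],[100,0,0,0.017,0],[100,0,0,0.01,0]],
  ],
)

```text
time: 1.87
tool_pos: [0.5281, 0.1269, 0.126]
tool_rot: [-0.0, 0.214, 0.977, 0.0]
contact_force: [0.4, -0.4, 0.9]
gripper_width: 1.001
grasp_force: 0.0
```

Call:
move_arm(
  targets=[
    [[100,0,0,0,0],[75,0,0,0,0],[65,0,0,0,0],[60,0,0,0,0]],
  ],
)

```text
time: 2.2
tool_pos: [0.5294, 0.1261, 0.1278]
tool_rot: [0.001, 0.215, 0.977, 0.0]
contact_force: [0.2, -0.4, 0.5]
gripper_width: 0.609
grasp_force: 0.0
```

```bash
python3 - <<'E'
from h import *
from plant import grab_frame,state
s=grab_frame('side')[:,:,::-1]
cv2.imwrite('pics/b.png',cv2.resize(s[130:210,190:270],(560,560),interpolation=cv2.INTER_CUBIC))
go([.5275,.126,.121]); s=state(); print(s['contact_force'],s['ft_torque'],s['gripper_width'])
E
```

```text
t 2.25 pos [0.5293143  0.1259875  0.12757784] d/0.6 [ 0.0028 -0.0013  0.011 ] j [ 0.1  -0.02  1.91  0.    1.25 -1.04]
[[-9.078e-01  4.193e-01  2.200e-03]
 [ 4.193e-01  9.078e-01  2.000e-04]
 [-1.900e-03  1.100e-03 -1.000e+00]]
[ 0.0801909  -0.15227634  0.19856212] [-0.02160827 -0.04085046  0.00445907] 0.5976639387720772
```

View pics/b.png

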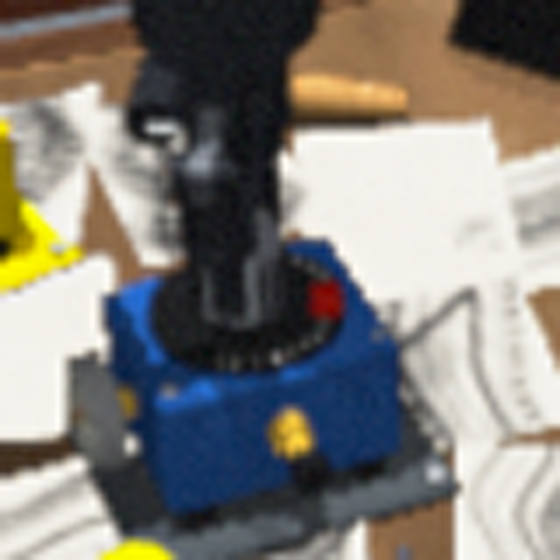

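The fingers straddle the knob, so I'll lower 6 mm and close.

Call:
move_arm(
  targets=[
    [[60,0.002,-0.001,0.005,0],[60,0,0,0.005,0],[50,0,0,0,0],[40,0,0,0,0],[30,0,0,0,0]],
  ],
)

```text
time: 2.67
tool_pos: [0.5273, 0.127, 0.1204]
tool_rot: [-0.0, 0.215, 0.977, 0.001]
contact_force: [-0.3, 5.2, 0.1]
gripper_width: 0.43
grasp_force: 59.8
```

Call:
move_arm(
  targets=[
    [[0,0,0,0,0],[0,0,0,0,0],[0,0,0,0,0]],
  ],
)

```text
time: 2.92
tool_pos: [0.5273, 0.127, 0.1204]
tool_rot: [-0.0, 0.215, 0.977, 0.001]
contact_force: [0.8, 5.0, 0.0]
gripper_width: 0.425
grasp_force: 59.8
```

Call:
move_arm(
  targets=[
    [[0,0,0.001,0,0.6],[0,0,0,0,0.8],[0,0,0,0,0.8],[0,0,0,0,0.8],[0,0,0,0,0.8]],
  ],
)

```text
time: 3.33
tool_pos: [0.5274, 0.1273, 0.1204]
tool_rot: [-0.0, 0.405, 0.914, 0.001]
contact_force: [0.4, 4.7, 0.5]
gripper_width: 0.429
grasp_force: 59.8
```

Call:
move_arm(
  targets=[
    [[0,0,0,0,0.8],[0,0,0,0,0.8],[0,0,0,0,0.7],[0,0,0,0,0],[0,0,0,0,0]],
  ],
)

```text
time: 3.75
tool_pos: [0.5276, 0.1274, 0.1204]
tool_rot: [-0.0, 0.51, 0.86, 0.001]
contact_force: [1.0, 5.7, -0.4]
gripper_width: 0.427
grasp_force: 59.9
```

```bash
python3 - <<'E'
from h import *
from plant import grab_frame,state
s=grab_frame('side')[:,:,::-1]
cv2.imwrite('pics/c.png',cv2.resize(s[130:210,190:270],(560,560),interpolation=cv2.INTER_CUBIC))
go([.5275,.126,.121]); s=state(); print(s['contact_force'],s['ft_torque'],s['gripper_width'])
E
```

```text
t 3.8 pos [0.52755385 0.12738448 0.12040642] d/0.6 [-0.002  -0.0012 -0.001 ] j [ 0.1  -0.02  1.92  0.    1.24 -0.4 ]
[[-4.802e-01  8.771e-01  4.000e-04]
 [ 8.771e-01  4.802e-01  2.500e-03]
 [ 2.000e-03  1.500e-03 -1.000e+00]]
[ 0.01306234  5.26817802 -0.27711613] [ 0.83029422  0.00322951 -0.0422353 ] 0.42567951452816183
```

View pics/c.png

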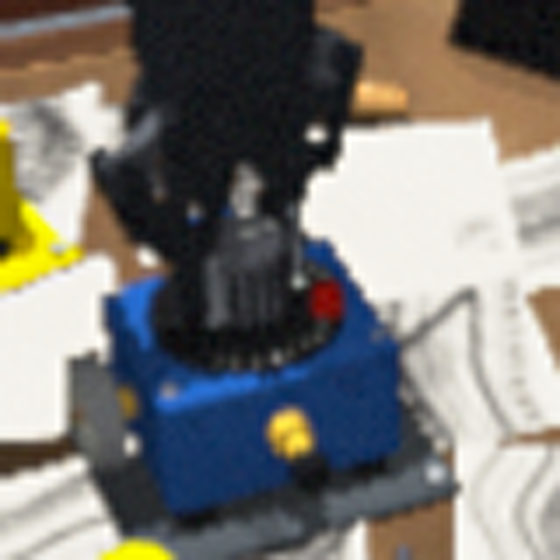

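The side view shows the knob gripped at (245,270), with the pointer still hidden by the gripper. Measured turn is 0.64 rad, so the knob is near 0.0. I'll lift lightly now.

Call:
move_arm(
  targets=[
    [[0,0,0,-0.001,0],[0,0,0,-0.001,0],[0,0,0,-0.001,0],[0,0,0,-0.001,0],[0,0,0,0,0]],
  ],
)

```text
time: 4.22
tool_pos: [0.5275, 0.1274, 0.1221]
tool_rot: [-0.0, 0.51, 0.86, 0.001]
contact_force: [3.0, 6.6, -5.0]
gripper_width: 0.426
grasp_force: 60.3
```

Call:
move_arm(
  targets=[
    [[0,0,0,-0.001,0],[0,0,0,-0.001,0],[0,0,0,0,0]],
  ],
)

```text
time: 4.47
tool_pos: [0.5274, 0.1273, 0.1227]
tool_rot: [-0.0, 0.51, 0.86, 0.001]
contact_force: [4.2, 6.2, -5.9]
gripper_width: 0.43
grasp_force: 60.6
```

Call:
move_arm(
  targets=[
    [[0,0,0,-0.001,0],[0,0,0,-0.001,0],[0,0,0,0,0],[0,0,0,0,0]],
  ],
)

```text
time: 4.8
tool_pos: [0.5274, 0.1273, 0.1233]
tool_rot: [-0.0, 0.51, 0.86, 0.001]
contact_force: [6.1, 6.1, -8.7]
gripper_width: 0.424
grasp_force: 60.9
```

Call:
move_arm(
  targets=[
    [[0,0,0,0,0.15],[0,0,0,0,0.15],[0,0,0,0,0.15],[0,0,0,0,0]],
  ],
)

```text
time: 5.13
tool_pos: [0.5275, 0.1274, 0.1234]
tool_rot: [-0.0, 0.53, 0.848, 0.001]
contact_force: [6.8, 6.6, -9.0]
gripper_width: 0.429
grasp_force: 60.8
```

Call:
move_arm(
  targets=[
    [[0,0,0,0,0.15],[0,0,0,0,0.15],[0,0,0,0,0.15],[0,0,0,0,0]],
  ],
)

```text
time: 5.47
tool_pos: [0.5275, 0.1274, 0.1234]
tool_rot: [-0.0, 0.55, 0.835, 0.001]
contact_force: [6.7, 6.4, -9.2]
gripper_width: 0.426
grasp_force: 60.9
```

Call:
move_arm(
  targets=[
    [[0,0,0,0,0.15],[0,0,0,0,0.15],[0,0,0,0,0.15],[0,0,0,0,0]],
  ],
)

```text
time: 5.8
tool_pos: [0.5275, 0.1274, 0.1234]
tool_rot: [-0.0, 0.569, 0.822, 0.001]
contact_force: [6.2, 6.1, -9.7]
gripper_width: 0.429
grasp_force: 60.8
```

Call:
move_arm(
  targets=[
    [[0,0,0,0,0.15],[0,0,0,0,0.15],[0,0,0,0,0.15],[0,0,0,0,0]],
  ],
)

```text
time: 6.13
tool_pos: [0.5275, 0.1274, 0.1234]
tool_rot: [-0.0, 0.589, 0.808, 0.001]
contact_force: [6.5, 6.3, -9.4]
gripper_width: 0.431
grasp_force: 60.8
```

Call:
move_arm(
  targets=[
    [[0,0,0,0,0.15],[0,0,0,0,0.15],[0,0,0,0,0.15],[0,0,0,0,0]],
  ],
)

```text
time: 6.47
tool_pos: [0.5276, 0.1274, 0.1234]
tool_rot: [-0.0, 0.607, 0.794, 0.001]
contact_force: [7.2, 6.1, -9.6]
gripper_width: 0.43
grasp_force: 60.8
```

Call:
move_arm(
  targets=[
    [[0,0,0,0,0.15],[0,0,0,0,0.15],[0,0,0,0,0.15],[0,0,0,0,0]],
  ],
)

```text
time: 6.8
tool_pos: [0.5276, 0.1275, 0.1234]
tool_rot: [-0.0, 0.626, 0.78, 0.002]
contact_force: [6.8, 7.0, -9.4]
gripper_width: 0.429
grasp_force: 60.8
```

Call:
move_arm(
  targets=[
    [[0,0,0,0,0.15],[0,0,0,0,0.15],[0,0,0,0,0.15],[0,0,0,0,0]],
  ],
)

```text
time: 7.13
tool_pos: [0.5276, 0.1275, 0.1234]
tool_rot: [-0.0, 0.644, 0.765, 0.002]
contact_force: [7.5, 5.8, -9.5]
gripper_width: 0.426
grasp_force: 60.9
```

Call:
move_arm(
  targets=[
    [[0,0,0,0,0.15],[0,0,0,0,0.15],[0,0,0,0,0.15],[0,0,0,0,0]],
  ],
)

```text
time: 7.47
tool_pos: [0.5276, 0.1275, 0.1234]
tool_rot: [-0.0, 0.662, 0.749, 0.002]
contact_force: [7.3, 5.9, -9.4]
gripper_width: 0.426
grasp_force: 60.8
```

Call:
move_arm(
  targets=[
    [[0,0,0,0,0.15],[0,0,0,0,0.15],[0,0,0,0,0.15],[0,0,0,0,0]],
  ],
)

```text
time: 7.8
tool_pos: [0.5277, 0.1275, 0.1235]
tool_rot: [-0.001, 0.68, 0.734, 0.002]
contact_force: [7.3, 5.7, -9.2]
gripper_width: 0.426
grasp_force: 60.8
```

Call:
move_arm(
  targets=[
    [[0,0,0,0,0.15],[0,0,0,0,0.15],[0,0,0,0,0.15],[0,0,0,0,0]],
  ],
)

```text
time: 8.13
tool_pos: [0.5277, 0.1275, 0.1236]
tool_rot: [-0.001, 0.697, 0.717, 0.002]
contact_force: [6.4, 6.1, -8.5]
gripper_width: 0.429
grasp_force: 60.8
```

```bash
python3 - <<'E'
from plant import state
s=state(); print(s['contact_force'],s['ft_torque'],s['joint_pos'])
E
```

```text
[ 6.43677958  6.0748557  -8.49216086] [ 1.08259033 -0.83166908 -0.0097143 ] [ 0.09860799 -0.02300268  1.92011957  0.00310016  1.24272196  0.06835798]
```

Call:
move_arm(
  targets=[
    [[0,0,0,0,0.1],[0,0,0,0,0.1],[0,0,0,0,0]],
  ],
)

```text
time: 8.38
tool_pos: [0.5278, 0.1275, 0.1245]
tool_rot: [-0.001, 0.704, 0.71, 0.002]
contact_force: [3.8, 6.2, -3.4]
gripper_width: 0.427
grasp_force: 61.3
```

```bash
python3 - <<'E'
from plant import state
s=state(); print(s['contact_force'],s['ft_torque'],s['tool_pos'])
E
```

```text
[ 3.752602    6.22241036 -3.3966171 ] [ 1.03602885 -0.47259834  0.02897539] [0.52776384 0.12751775 0.12448482]
```

The pull dropped to 3.4 N and the tool rose, so the pin is in the slot. I'll pull up.

Call:
move_arm(
  targets=[
    [[0,0,0,-0.001,0],[0,0,0,-0.001,0],[0,0,0,-0.001,0],[0,0,0,-0.001,0],[0,0,0,0,0]],
  ],
)

```text
time: 8.8
tool_pos: [0.5278, 0.1275, 0.127]
tool_rot: [-0.001, 0.704, 0.71, 0.002]
contact_force: [2.6, 6.2, -3.3]
gripper_width: 0.425
grasp_force: 61.3
```

Call:
move_arm(
  targets=[
    [[0,0,0,-0.001,0],[0,0,0,-0.001,0],[0,0,0,-0.001,0],[0,0,0,-0.001,0],[0,0,0,0,0]],
  ],
)

```text
time: 9.22
tool_pos: [0.5278, 0.1275, 0.1294]
tool_rot: [-0.001, 0.704, 0.71, 0.002]
contact_force: [3.3, 5.7, -4.6]
gripper_width: 0.428
grasp_force: 61.3
```

Call:
move_arm(
  targets=[
    [[0,0,0,-0.0007,0],[0,0,0,-0.0007,0],[0,0,0,0,0]],
  ],
)

```text
time: 9.47
tool_pos: [0.5278, 0.1275, 0.1303]
tool_rot: [-0.001, 0.704, 0.71, 0.002]
contact_force: [3.5, 6.5, -3.9]
gripper_width: 0.429
grasp_force: 61.3
```

Call:
move_arm(
  targets=[
    [[0,0,0,-0.001,0],[0,0,0,-0.0007,0],[0,0,0,0,0]],
  ],
)

```text
time: 9.72
tool_pos: [0.5277, 0.1275, 0.1308]
tool_rot: [-0.001, 0.704, 0.71, 0.002]
contact_force: [6.2, 6.6, -6.7]
gripper_width: 0.428
grasp_force: 61.3
```

It is at the hard stop: stem about 9 mm and force rising. I'll let go.

Call:
move_arm(
  targets=[
    [[60,0,0,0,0],[70,0,0,0,0],[85,0,0,0,0],[90,0,0,0,0],[90,0,0,0,0]],
  ],
)

```text
time: 10.13
tool_pos: [0.5275, 0.1261, 0.1318]
tool_rot: [0.0, 0.705, 0.71, -0.0]
contact_force: [0.6, -0.4, 0.2]
gripper_width: 0.904
grasp_force: 0.0
```

Call:
move_arm(
  targets=[
    [[90,0,0,-0.02,0],[90,0,0,-0.04,0],[90,0,0,-0.05,0],[90,0,0,-0.05,0],[90,0,0,-0.03,0]],
  ],
)

```text
time: 10.55
tool_pos: [0.5286, 0.1264, 0.2507]
tool_rot: [0.002, 0.705, 0.71, 0.002]
contact_force: [0.5, 0.1, 0.5]
gripper_width: 0.9
grasp_force: 0.0
```

Call:
move_arm(
  targets=[
    [[90,0.06,0,0,0],[90,0.06,0,0,0],[90,0.06,0,0,0],[90,0,0,0,0],[90,0,0,0,0]],
  ],
)

```text
time: 10.97
tool_pos: [0.5265, 0.2357, 0.2467]
tool_rot: [0.0, 0.704, 0.711, 0.0]
contact_force: [-0.2, 0.0, 0.8]
gripper_width: 0.898
grasp_force: 0.0
```

```bash
python3 - <<'E'
from h import *
from plant import grab_frame,state
f=grab_frame('top')[:,:,::-1]; s=grab_frame('side')[:,:,::-1]
im=np.hstack([cv2.resize(f[180:245,185:250],(400,400),interpolation=cv2.INTER_CUBIC),cv2.resize(s[140:210,190:260],(400,400),interpolation=cv2.INTER_CUBIC)]); cv2.imwrite('pics/d.png',im)
s=state(); print(s['tool_pos'],s['contact_force'],s['gripper_width'])
E
```

```text
[0.52673303 0.23393889 0.24624639] [ 0.61930286 -0.4234265   0.6093188 ] 0.9010448339742749
```

View pics/d.png

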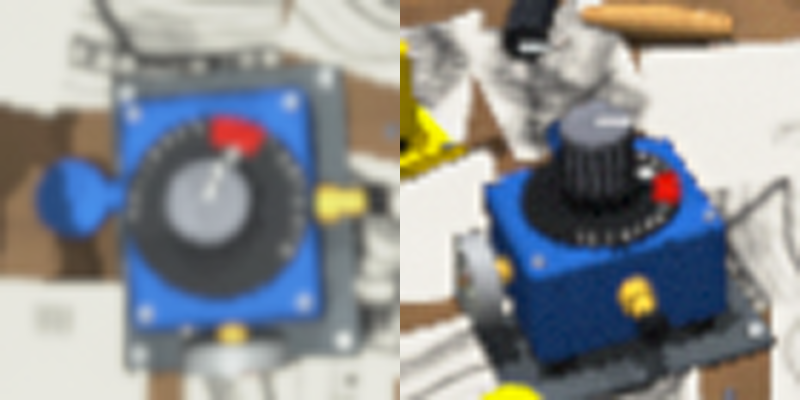

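The picture shows the pointer at (235,150) aimed into the red band at (237,135), the knob visibly raised (side view, top at (597,122)), and the gripper clear. I'll hand it in.

```bash
python3 -c "
from plant import job
print(job.job_done())"
```

```text
the job is handed in; nothing more can be done
None
```

The job is handed in, with no verdict returned: the blue regulator's knob is turned into the red band (about 0.5 rad by my estimate), pulled up about 9 mm to its stop, and released; measured pull stayed under 10 N.

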